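Open the sprung lid of the blue curing case

ROBOT

A 6-joint arm with a two-finger parallel gripper is mounted at the origin on a cart in front of the work surface, level with it; the furniture and walls round the work are solid. World frame = base frame: x ahead of the robot, y to its left, z up, the work surface at z = 0. Lengths are in m, angles in rad, forces in N, time in s.
With the tool pointing down it reaches from about 0.325 to 0.75 m from the base axis. Payload 7.6 kg.
Tool frame: the origin (TCP) lies at the very end of the fingers, on their centre line; the grasp point (between the pads) lies 19 mm behind it; z points along the fingers, y is the line along which they close (so a half turn about z gives the same grasp; the last joint's range is limited). The gripper opens to 85 mm and grips with 20 to 120 N. Pads are 22 mm wide; open, the fingers measure 114 mm over their backs; the gripper's body (76 mm by 85 mm) begins 54 mm behind the grasp point. The pads swing forward as they close: fully open they stand 13 mm farther back than shut.
Start: joints at [1.082, 0.052, 1.401, -0, 1.689, -0.07], TCP at [0.213, 0.48, 0.231] pointing down, gripper open.
Joint ranges: [-2.9, 2.9], [-0.91, 2.17], [0.12, 2.37], [-1.06, 4.2], [0.26, 2.73], [-2.93, 2.93]. Speed limits (rad/s): [2.57, 2.57, 3.01, 3.14, 3.14, 3.14].

INTERFACE

Orientations are given as [roll, pitch, yaw] about the fixed x, y, z axes, in that order (R = Rz(yaw) Ry(pitch) Rx(roll)).
In Python, from bench import readout, eyes, workorder gives the robot as it stands.
- The arm moves only by the tool carry_out, never from a script. Its argument "rows" is a list of rows, each an object of numbers: "jaw": the opening, from 0 (shut) to 1 (fully open); "x", "y", "z": the shift along the world's x, y, z in cm; "roll": the turn about the world's z in rad. In form: [{"jaw": .., "x": .., "y": .., "z": .., "roll": ..}, ...]. A call has 1 to 20 rows; each row shifts and turns the commanded pose from where the row before left it; what a row does not reach is not made up. A row lasts 1/10 s, in which the tool goes at most 50 mm and 8.59 degrees, less where a joint would pass 70% of its speed; a pose out of reach is approached as far as the arm can. A call is refused whole if a number of a shift passes 5 or a number of a turn 0.15, either way. A call with a gripper value outside its range is refused whole. The fingers move at their own pace and stop on an object; "squeeze" is the grip in N (left out, the last holds). Time passes only in rows, so rows that do not move let the fingers close. It gives the time, the measured TCP pose, the force, the opening and the grip force at its end, in the units of the state.
- readout.read_state(): the state, without advancing time (a new reading comes with each control period).
- eyes.grab_frame(name): name is "scene" or "side" or "wrist"; returns a dict with "img" (420x560x3 uint8, blue, green, red), "K" (3x3 intrinsics, pixels), "position" and "orientation" of the camera in the world; the wrist camera has in their place "mount" (4x4, takes a point from camera to tool coordinates, whose origin is the TCP and whose axes are the flange's). Camera axes: x right, y down, z forward; pixel columns grow to the right and rows downward; lengths in m; the calibration is good to about 2 mm. The wrist camera is an equidistant fisheye: a pixel r from the principal point sees the ray r / f radians off the axis. A picture is of the moment at which its call begins: read the wrist's pose just before it. There is no depth.
- workorder.hand_in(): hands the job in; it is judged then, once.
The state is a dict: "t": time; "joints": joint angles; "joint_vel": joint speeds; "tau": joint torques, N m; "position": TCP position; "tool_rot": TCP orientation; "force": force on the tool from outside, world axes, zero at the start; "ft_torque": the same for the moment, N m; "width": opening from 0.0 (shut) to 1.0 (fully open); "grip_force": force on a finger pad.
Only numpy, scipy, OpenCV 4.12 (cv2) and the standard library are available. Lean on these libraries where they do the work, as an engineer would, in place of code of your own. Each camera call takes 0.05 s, during which the arm holds its last target. There are 200 camera calls.

TASK

Press down the red release tab of the curing case with the blue lid so that the lid springs ajar by itself, and let go of the tab. Then push the lid right over until it stays fully open against its stop, and move clear. Only touch, press and push: do not pick anything up, leave the yellow case shut, and do not disturb the cast blocks inside or the things standing around.

Things in the scene. Friction and masses are not known exactly. Their poses are not given: they have to be found in the camera images.
- blue_case: small white curing case, fixed to the table, with a blue lid and a red release tab: 64 (x) x 84 (y) x 40 mm high plus the 5 mm lid, walls 4 mm; a red round cast block 41 mm wide, 22 mm high lies loose in it. Origin: centre of its underside. Own -x is its front (roughly towards the robot), where the tab sticks out; own +x is the hinge side, z up; its yaw varies by up to 0.4 rad either way
- blue_lid (a joint): blue lid, a plate 68 mm from hinge to front edge, 84 mm wide, 5 mm thick. 0 to 0.02 = shut and latched; grows as it swings up and back; hard stop fully open at 1.95 rad (leaning back past upright). Once unlatched a sprung pin lifts it with damping, in well under 1 s, to about 0.93 rad and it waits there; let go below about 1.5 rad it sinks back to that, beyond it leans to the stop by its own weight (0.1 kg). Opening it further by hand takes under 2 N at its edge
- blue_tab (a joint): red release tab of the case with the blue lid, a rocker on an axis across the case's front, 40 mm in front of the case's centre, 24 mm up. 0 = at rest, grows as its front is pressed down; the hook lets the lid go at about 0.14 rad (4 mm down at the press point); hard stop at 0.30 rad; springs back. About 3.5 N at the press point to release, 5 N to the stop
- blue_tab_press (a point): where to press the red tab of the case with the blue lid: on the top face of its paddle, 68 mm in front of the case's centre and 26.5 mm up at rest; the paddle is 36 mm wide and reaches from 40 to 82 mm in front of the centre; it moves 8 mm down to the stop here. Behind it the hook's arm rises to 50 mm, 42 mm in front of the centre (49 mm when pressed)
- blue_lid_edge (a point): middle of the underside of the blue lid's front edge, 68 mm from the hinge axis; moves with the lid (its own z is the lid's upper side)
- blue_hinge (a point): middle of the blue lid's hinge axis, which runs along the case's own y, 32 mm behind the case's centre and 40 mm up; axes as the case's
- blue_block_mid (a point): centre of the loose cast block in the case with the blue lid; it must stay there
- yellow_case: small white curing case, fixed to the table, with a yellow lid and a red release tab: 64 (x) x 84 (y) x 40 mm high plus the 5 mm lid, walls 4 mm; a violet flower-shaped cast block 47 x 52 mm, 20 mm high lies loose in it. Origin: centre of its underside. Own -x is its front (roughly towards the robot), where the tab sticks out; own +x is the hinge side, z up; its yaw varies by up to 0.4 rad either way
- yellow_lid (a joint): yellow lid, a plate 68 mm from hinge to front edge, 84 mm wide, 5 mm thick. 0 to 0.02 = shut and latched; grows as it swings up and back; hard stop fully open at 1.95 rad (leaning back past upright). Once unlatched a sprung pin lifts it with damping, in well under 1 s, to about 0.93 rad and it waits there; let go below about 1.5 rad it sinks back to that, beyond it leans to the stop by its own weight (0.1 kg). Opening it further by hand takes under 2 N at its edge
- yellow_tab (a joint): red release tab of the case with the yellow lid, a rocker on an axis across the case's front, 40 mm in front of the case's centre, 24 mm up. 0 = at rest, grows as its front is pressed down; the hook lets the lid go at about 0.14 rad (4 mm down at the press point); hard stop at 0.30 rad; springs back. About 3.5 N at the press point to release, 5 N to the stop
- yellow_tab_press (a point): where to press the red tab of the case with the yellow lid: on the top face of its paddle, 68 mm in front of the case's centre and 26.5 mm up at rest; the paddle is 36 mm wide and reaches from 40 to 82 mm in front of the centre; it moves 8 mm down to the stop here. Behind it the hook's arm rises to 50 mm, 42 mm in front of the centre (49 mm when pressed)
- yellow_lid_edge (a point): middle of the underside of the yellow lid's front edge, 68 mm from the hinge axis; moves with the lid (its own z is the lid's upper side)
- yellow_hinge (a point): middle of the yellow lid's hinge axis, which runs along the case's own y, 32 mm behind the case's centre and 40 mm up; axes as the case's
- yellow_block_mid (a point): centre of the loose cast block in the case with the yellow lid; it must stay there
- red_jar_mid (a point): bystander: red pigment jar with black cap, loose, 49 mm wide, 54 mm high; this point half-way up
- brown_bottle_mid (a point): bystander: brown dropper bottle with black cap, loose, 31 mm wide, 62 mm high; this point half-way up
- small_beaker_mid (a point): bystander: small beaker, loose, 52 mm wide, 70 mm high; this point half-way up

How it is judged:
On the way, in this order (a step that is already met when the one before it is completed fails the run):
1. the fingers press the tab of the blue-lidded case down (value of joint blue_tab above 0.09 rad and value of joint blue_lid below 0.4 rad and contact force between the fingers and blue_case above 0.5 N).
2. the blue lid has sprung up and waits there, untouched, the tab let go (value of joint blue_lid between 0.6 and 1.2 rad and value of joint blue_tab below 0.05 rad and not (contact force between the arm and blue_case above 0.2 N) and not (contact force between the fingers and blue_case above 0.2 N)), for 0.2 s.
3. the blue lid is pushed fully open (value of joint blue_lid above 1.8 rad), for 0.1 s.
At the end, for the whole second after the job is handed in: The blue lid stands at its stop (over 1.85 rad) by itself, its tab is back at rest (under 0.05 rad), the yellow case is shut (lid under 0.1 rad, tab under 0.05), and the blocks and bystanders are within 20 mm of where they began (value of joint blue_lid above 1.85 rad and value of joint each of blue_tab, yellow_tab below 0.05 rad and value of joint yellow_lid below 0.1 rad and distance of each of red_jar_mid, brown_bottle_mid, small_beaker_mid, blue_block_mid, yellow_block_mid from where it was at the start of the episode below 0.02 m); the robot touches nothing.
It fails at once if the yellow lid comes open (value of joint yellow_lid above 0.15 rad).
It fails at once if a cast block is shifted or lifted (distance of any of blue_block_mid, yellow_block_mid from where it was at the start of the episode above 0.02 m).
It fails at once if a bystander is pushed, lifted or knocked over (distance of any of red_jar_mid, brown_bottle_mid, small_beaker_mid from where it was at the start of the episode above 0.02 m).
It also fails if it takes over 48 s, if anything falls off the work surface, if the arm or the gripper's body presses on something with over 40 N, if the wrist force passes 120 N, or if a joint passes its speed limit or range.

## Working session

There is one attempt and no reset: what is moved stays moved. The work goes in short steps, Python scripts to look and compute and a tool call to move; the robot and the scene stay as the last step left them, time stands still between calls to the robot, and variables do not carry over. Pictures are saved under pics/ and viewed, at most 10 in all, crops included, and the job is handed in when it is done.

Besides the shell and the picture viewer there is one more tool, called as name(argument=value, ...), one argument or row to a line, values as JSON. carry_out: Moves the arm, as the interface text tells. Its arguments: {"type":"object","properties":{"rows":{"type":"array"},"squeeze":{"type":"number"}},"required":["rows"]}

```bash
mkdir -p pics; cat > h.py <<'E'
import numpy as np, cv2
from scipy.spatial.transform import Rotation as Ro
from bench import readout, eyes, workorder
def R(o):
    o=np.array(o,float)
    return o if o.shape==(3,3) else (Ro.from_euler('xyz',o).as_matrix() if o.size==3 else Ro.from_quat(o).as_matrix())
def ray(f,uv):
    d=np.linalg.inv(f['K'])@[uv[0],uv[1],1]; return np.array(f['position']),R(f['orientation'])@d
def onplane(f,uv,z):
    p,d=ray(f,uv); return p+d*(z-p[2])/d[2]
def proj(f,P):
    c=R(f['orientation']).T@(np.array(P)-f['position']); q=np.array(f['K'])@c; return q[:2]/q[2]
E
python3 - <<'E'
from h import *
s=readout.read_state(); print({k:np.round(v,3) for k,v in s.items()})
for n in('scene','side'):
    f=eyes.grab_frame(n); cv2.imwrite(f'pics/{n}0.png',f['img']); print(n,f['K'],f['position'],f['orientation'])
E
```

```text
{'t': np.float64(0.0), 'joints': array([ 1.082,  0.053,  1.402, -0.   ,  1.689, -0.07 ]), 'joint_vel': array([ 0.001,  0.002,  0.001, -0.   , -0.001, -0.001]), 'tau': array([-0.0000e+00, -3.8166e+01, -3.6018e+01, -0.0000e+00,  6.0000e-03,
       -0.0000e+00]), 'position': array([0.213, 0.479, 0.23 ]), 'tool_rot': array([-3.14 , -0.   ,  2.723]), 'force': array([-1.094,  0.579, -0.608]), 'ft_torque': array([-0.029, -0.045, -0.021]), 'grip_force': np.float64(0.0), 'width': np.float64(1.001)}
scene [[541.00867746   0.         289.22013382]
 [  0.         541.00867746 206.71086757]
 [  0.           0.           1.        ]] [ 0.08960831 -1.12253727  1.23491637] [-2.39785477e+00 -6.03554037e-04 -4.71609876e-01]
side [[381.38188776   0.         277.35599013]
 [  0.         381.38188776 209.72201648]
 [  0.           0.           1.        ]] [0.58604008 0.54124087 0.70461485] [-2.32501448 -0.01139148 -3.14079167]
```

View pics/scene0.png

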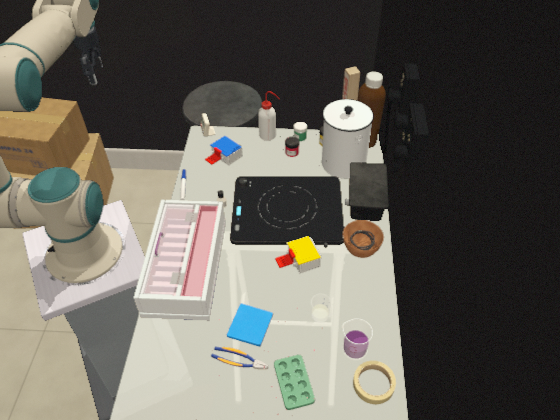

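View pics/side0.png

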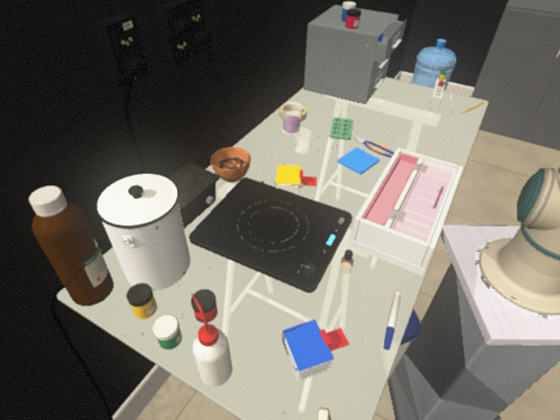

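The scene view shows the blue-lidded case at about (226,146) with its red tab at (214,157). In the side view they are at (308,345) and (333,340). The red jar is near (205,305) side and the white bottle near (212,355), both to the left of the case in that view. The brown dropper is near (347,260).

```bash
cat > m.py <<'E'
from h import *
def big(m,c,r=70):
    w=np.zeros_like(m); cv2.circle(w,c,r,255,-1); m=m&w
    n,l,st,_=cv2.connectedComponentsWithStats(m); i=1+np.argmax(st[1:,4]); return (l==i).astype(np.uint8)*255
def measure(n,cl,ct):
    f=eyes.grab_frame(n); hsv=cv2.cvtColor(f['img'],cv2.COLOR_BGR2HSV)
    blue=big(cv2.inRange(hsv,(108,150,80),(125,255,255)),cl,45)
    red=big(cv2.inRange(hsv,(0,180,100),(8,255,255))|cv2.inRange(hsv,(172,180,100),(180,255,255)),ct,28)
    for nm,m,z in(('lid',blue,.045),('tab',red,.0265)):
        c=max(cv2.findContours(m,0,cv2.CHAIN_APPROX_NONE)[0],key=cv2.contourArea)[:,0]
        w=np.array([onplane(f,p,z)[:2] for p in c])*1000
        r=cv2.minAreaRect(w.astype(np.float32)); b=cv2.boxPoints(r)
        print(n,nm,len(c),np.round(r[0]),np.round(r[1]),round(r[2],1),np.round(b).tolist())
    return f
E
python3 - <<'E'
from m import *
measure('scene',(226,146),(214,157))
f=measure('side',(308,345),(333,340))
cv2.imwrite('pics/sidecrop.png',cv2.resize(f['img'][230:420,180:420],None,fx=3,fy=3,interpolation=cv2.INTER_CUBIC))
E
```

```text
scene lid 2 [528. 155.] [6. 0.] -147.8 [[531.0, 156.0], [531.0, 156.0], [526.0, 153.0], [526.0, 153.0]]
scene tab 41 [479. 184.] [74. 41.] 41.8 [[438.0, 175.0], [466.0, 144.0], [521.0, 193.0], [493.0, 224.0]]
side lid 140 [524. 199.] [66. 80.] 20.3 [[479.0, 225.0], [507.0, 150.0], [569.0, 173.0], [541.0, 248.0]]
side tab 30 [487. 174.] [ 8. 27.] 18.1 [[479.0, 186.0], [487.0, 160.0], [495.0, 163.0], [486.0, 188.0]]
```

View pics/sidecrop.png

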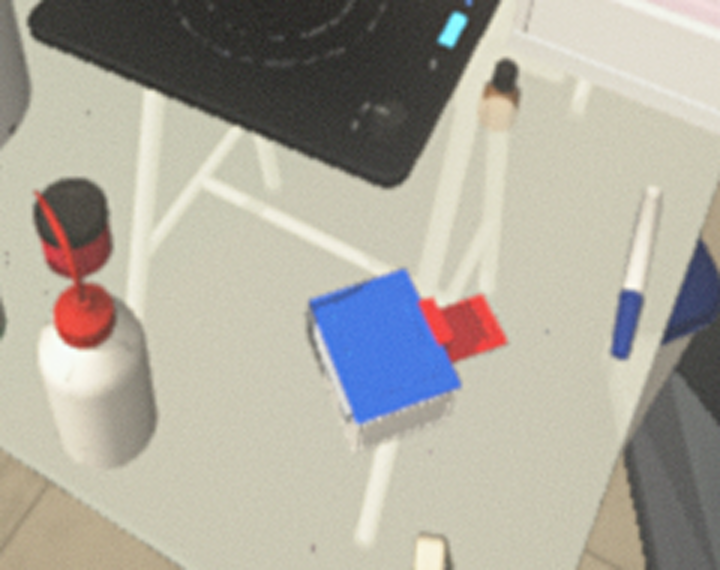

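The crop shows the lid's corners clearly, and the paddle is centred at crop (475,328), which is about (338.5,339.5) in the full frame. The white bottle stands well behind the hinge side. I'll check the paddle against the pose given by the lid, and fix the scene mask.

```bash
python3 - <<'E'
from h import *
f=eyes.grab_frame('side'); 
for p in[(475,328),(485,295),(506,340),(452,362)]: print('paddle',np.round(onplane(f,(p[0]/3+180-.33,p[1]/3+230-.33),.0265)*1000))
g=eyes.grab_frame('scene'); hsv=cv2.cvtColor(g['img'],cv2.COLOR_BGR2HSV)
print(hsv[146,226])
m=cv2.inRange(hsv,(100,170,60),(125,255,255)); m[:, :200]=0;m[:,250:]=0;m[:130]=0;m[170:]=0
c=max(cv2.findContours(m,0,1)[0],key=cv2.contourArea)[:,0]
w=np.array([onplane(g,p,.045)[:2] for p in c],np.float32)*1000; print(cv2.minAreaRect(w))
C=np.array([526,200,0]);a=np.radians(20.3);X=np.array([np.cos(a),np.sin(a),0]);
print('press',C-68*X,'front',C-82*X,'hinge',C+32*X)
for nm,uv,z in(('jar',(39/3+205-13,305),.054),):pass
for nm,uv,z in(('jarcap',(205,297),.054),('brown',(348,252),.062),('whitebottle base',(214,383),0)): print(nm,np.round(onplane(f,uv,z)*1000))
E
```

```text
paddle [463. 179.  26.]
paddle [453. 156.  26.]
paddle [444. 187.  26.]
paddle [480. 202.  26.]
[106 205 223]
((523.0507202148438, 195.60195922851562), (63.47344970703125, 79.39173889160156), 19.33356475830078)
press [462.22355245 176.40837569   0.        ] front [449.09310736 171.55127657   0.        ] hinge [556.01244591 211.10194085   0.        ]
jarcap [724. 105.  54.]
brown [423.  -9.  62.]
whitebottle base [693. 252.   0.]
```

carry_out(
  rows=[
    {"jaw": 0,"x": 1.54,"y": -1.9,"z": 0,"roll": 0.048},
    {"jaw": 0,"x": 1.54,"y": -1.9,"z": 0,"roll": 0.048},
    {"jaw": 0,"x": 1.54,"y": -1.9,"z": 0,"roll": 0.048},
    {"jaw": 0,"x": 1.54,"y": -1.9,"z": 0,"roll": 0.048},
    {"jaw": 0,"x": 1.54,"y": -1.9,"z": 0,"roll": 0.048},
    {"jaw": 0,"x": 1.54,"y": -1.9,"z": 0,"roll": 0.048},
    {"jaw": 0,"x": 1.54,"y": -1.9,"z": 0,"roll": 0.048},
    {"jaw": 0,"x": 1.54,"y": -1.9,"z": 0,"roll": 0.048},
    {"jaw": 0,"x": 1.54,"y": -1.9,"z": 0,"roll": 0.048},
    {"jaw": 0,"x": 1.54,"y": -1.9,"z": 0,"roll": 0.048},
    {"jaw": 0,"x": 1.54,"y": -1.9,"z": 0,"roll": 0.048},
    {"jaw": 0,"x": 1.54,"y": -1.9,"z": 0,"roll": 0.048},
    {"jaw": 0,"x": 1.54,"y": -1.9,"z": 0,"roll": 0.048},
    {"jaw": 0,"x": 1.54,"y": -1.9,"z": 0,"roll": 0.048},
    {"jaw": 0,"x": 1.54,"y": -1.9,"z": 0,"roll": 0.048},
    {"jaw": 0,"x": 1.54,"y": -1.9,"z": 0,"roll": 0.048},
    {"jaw": 0,"x": 0,"y": 0,"z": 0,"roll": 0},
    {"jaw": 0,"x": 0,"y": 0,"z": 0,"roll": 0},
  ],
)

```text
t: 2.1
position: [0.4598, 0.1756, 0.2312]
tool_rot: [3.141, -0.0, -2.794]
force: [-0.3, 0.2, 0.2]
width: -0.003
grip_force: 0.0
```

carry_out(
  rows=[
    {"jaw": 0,"x": 0,"y": 0,"z": -2.2,"roll": 0},
    {"jaw": 0,"x": 0,"y": 0,"z": -2.2,"roll": 0},
    {"jaw": 0,"x": 0,"y": 0,"z": -2.2,"roll": 0},
    {"jaw": 0,"x": 0,"y": 0,"z": -2.2,"roll": 0},
    {"jaw": 0,"x": 0,"y": 0,"z": -2.2,"roll": 0},
    {"jaw": 0,"x": 0,"y": 0,"z": -2.2,"roll": 0},
    {"jaw": 0,"x": 0,"y": 0,"z": -2.2,"roll": 0},
    {"jaw": 0,"x": 0,"y": 0,"z": -2.2,"roll": 0},
    {"jaw": 0,"x": 0,"y": 0,"z": -1.0,"roll": 0},
    {"jaw": 0,"x": 0,"y": 0,"z": 0,"roll": 0},
    {"jaw": 0,"x": 0,"y": 0,"z": 0,"roll": 0},
  ],
)

```text
t: 3.2
position: [0.4602, 0.1762, 0.0463]
tool_rot: [3.142, 0.001, -2.792]
force: [0.0, -0.2, 0.1]
width: 0.002
grip_force: 0.0
```

```bash
python3 - <<'E'
from h import *
f=eyes.grab_frame('side')
cv2.imwrite('pics/s2.png',cv2.resize(f['img'][230:420,220:460],None,fx=3,fy=3,interpolation=cv2.INTER_CUBIC))
E
```

```text
(no output)
```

View pics/s2.png

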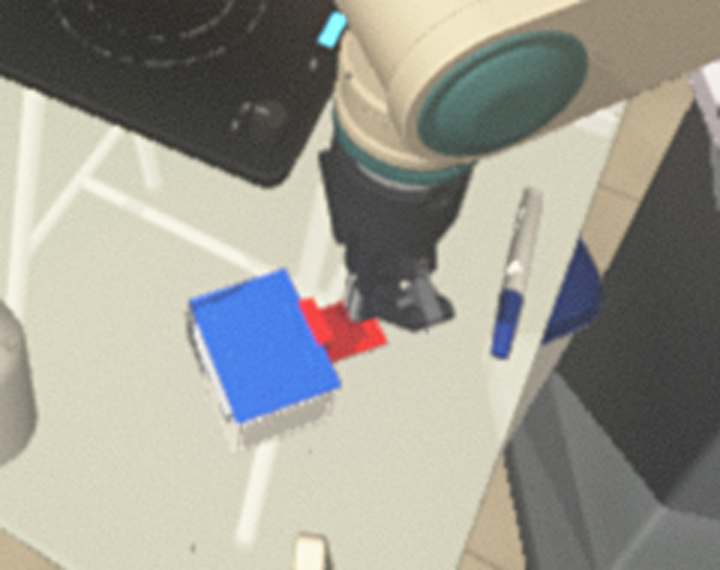

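The fingertips hover over the paddle, with the tip at about crop (390,325), and are clear of the hook. Next I press.

carry_out(
  rows=[
    {"jaw": 0,"x": 0,"y": 0,"z": -0.6,"roll": 0},
    {"jaw": 0,"x": 0,"y": 0,"z": -0.6,"roll": 0},
    {"jaw": 0,"x": 0,"y": 0,"z": -0.4,"roll": 0},
    {"jaw": 0,"x": 0,"y": 0,"z": -0.3,"roll": 0},
    {"jaw": 0,"x": 0,"y": 0,"z": -0.3,"roll": 0},
    {"jaw": 0,"x": 0,"y": 0,"z": -0.3,"roll": 0},
    {"jaw": 0,"x": 0,"y": 0,"z": 0,"roll": 0},
    {"jaw": 0,"x": 0,"y": 0,"z": 0,"roll": 0},
  ],
)

```text
t: 4.05
position: [0.4598, 0.1756, 0.0206]
tool_rot: [3.142, -0.0, -2.792]
force: [-2.6, -1.0, 5.7]
width: 0.002
grip_force: 3.0
```

carry_out(
  rows=[
    {"jaw": 0,"x": 0,"y": 0,"z": -0.1,"roll": 0},
    {"jaw": 0,"x": 0,"y": 0,"z": 0,"roll": 0},
    {"jaw": 0,"x": 0,"y": 0,"z": 0,"roll": 0},
    {"jaw": 0,"x": 0,"y": 0,"z": 0,"roll": 0},
  ],
)

```text
t: 4.45
position: [0.46, 0.1757, 0.0197]
tool_rot: [3.142, 0.0, -2.792]
force: [-3.2, -0.7, 6.1]
width: 0.002
grip_force: 3.2
```

```bash
python3 - <<'E'
from h import *
f=eyes.grab_frame('side')
cv2.imwrite('pics/s3.png',cv2.resize(f['img'][230:420,220:460],None,fx=3,fy=3,interpolation=cv2.INTER_CUBIC))
E
```

```text
(no output)
```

View pics/s3.png

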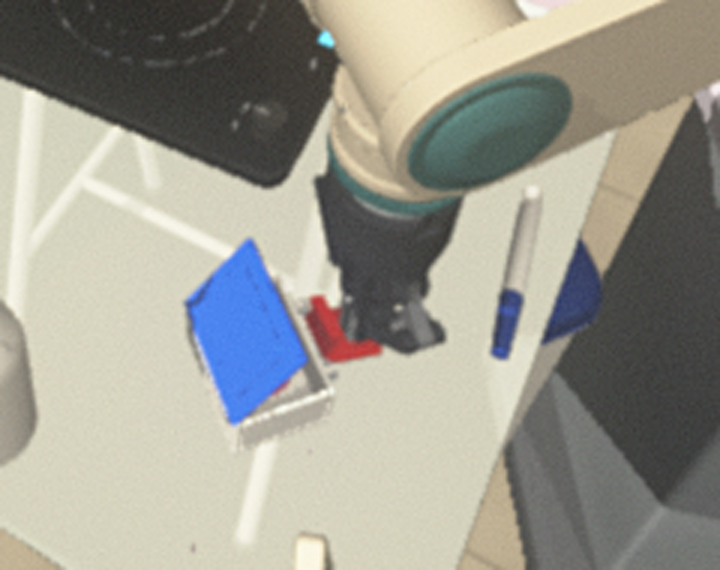

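The lid has sprung ajar, with its front edge at about crop (280,300), while the finger is still on the tab. Now I let go and wait.

carry_out(
  rows=[
    {"jaw": 0,"x": 0,"y": 0,"z": 1,"roll": 0},
    {"jaw": 0,"x": 0,"y": 0,"z": 2,"roll": 0},
    {"jaw": 0,"x": 0,"y": 0,"z": 2,"roll": 0},
    {"jaw": 0,"x": 0,"y": 0,"z": 0,"roll": 0},
    {"jaw": 0,"x": 0,"y": 0,"z": 0,"roll": 0},
    {"jaw": 0,"x": 0,"y": 0,"z": 0,"roll": 0},
    {"jaw": 0,"x": 0,"y": 0,"z": 0,"roll": 0},
    {"jaw": 0,"x": 0,"y": 0,"z": 0,"roll": 0},
    {"jaw": 0,"x": 0,"y": 0,"z": 0,"roll": 0},
  ],
)

```text
t: 5.4
position: [0.4597, 0.1756, 0.0689]
tool_rot: [3.141, -0.001, -2.792]
force: [-0.5, 0.2, -0.1]
width: -0.002
grip_force: 0.0
```

```bash
python3 - <<'E'
from h import *
f=eyes.grab_frame('side')
cv2.imwrite('pics/s4.png',cv2.resize(f['img'][230:420,220:460],None,fx=3,fy=3,interpolation=cv2.INTER_CUBIC))
E
```

```text
(no output)
```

View pics/s4.png

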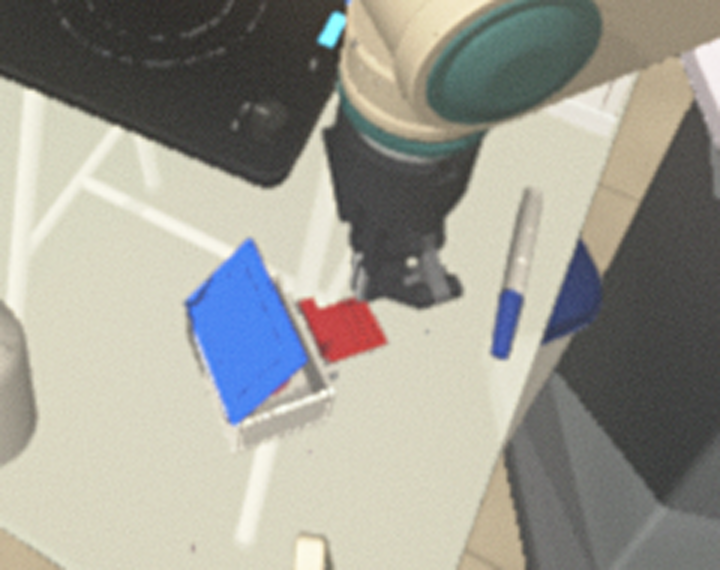

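The tab is back at rest, the lid waits ajar, and the fingers are clear. Next comes the push along the case's +x.

carry_out(
  rows=[
    {"jaw": 0,"x": 0.57,"y": 0.21,"z": 0,"roll": 0},
    {"jaw": 0,"x": 0.57,"y": 0.21,"z": 0,"roll": 0},
    {"jaw": 0,"x": 0.57,"y": 0.21,"z": 0,"roll": 0},
    {"jaw": 0,"x": 0.57,"y": 0.21,"z": 0,"roll": 0},
    {"jaw": 0,"x": 0.57,"y": 0.21,"z": 0,"roll": 0},
    {"jaw": 0,"x": 0.57,"y": 0.21,"z": 0,"roll": 0},
    {"jaw": 0,"x": 0.57,"y": 0.21,"z": 0,"roll": 0},
    {"jaw": 0,"x": 0.57,"y": 0.21,"z": 0,"roll": 0},
    {"jaw": 0,"x": 0.57,"y": 0.21,"z": 0,"roll": 0},
    {"jaw": 0,"x": 0.57,"y": 0.21,"z": 0,"roll": 0},
    {"jaw": 0,"x": 0.57,"y": 0.21,"z": 0,"roll": 0},
    {"jaw": 0,"x": 0.57,"y": 0.21,"z": 0,"roll": 0},
    {"jaw": 0,"x": 0.57,"y": 0.21,"z": 0,"roll": 0},
    {"jaw": 0,"x": 0.57,"y": 0.21,"z": 0,"roll": 0},
    {"jaw": 0,"x": 0.57,"y": 0.21,"z": 0,"roll": 0},
    {"jaw": 0,"x": 0.57,"y": 0.21,"z": 0,"roll": 0},
    {"jaw": 0,"x": 0.57,"y": 0.21,"z": 0,"roll": 0},
    {"jaw": 0,"x": 0,"y": 0,"z": 0,"roll": 0},
    {"jaw": 0,"x": 0,"y": 0,"z": 0,"roll": 0},
  ],
)

```text
t: 7.35
position: [0.5569, 0.2114, 0.0693]
tool_rot: [3.141, 0.0, -2.792]
force: [0.4, -0.5, 0.3]
width: 0.003
grip_force: 0.0
```

Retreat along the case's −x, then up.

carry_out(
  rows=[
    {"jaw": 0,"x": -1.0,"y": -0.37,"z": 0,"roll": 0},
    {"jaw": 0,"x": -1.5,"y": -0.55,"z": 0,"roll": 0},
    {"jaw": 0,"x": -2,"y": -0.74,"z": 0,"roll": 0},
    {"jaw": 0,"x": -2,"y": -0.74,"z": 0,"roll": 0},
    {"jaw": 0,"x": -2,"y": -0.74,"z": 0,"roll": 0},
    {"jaw": 0,"x": -2,"y": -0.74,"z": 0.5,"roll": 0},
    {"jaw": 0,"x": 0,"y": 0,"z": 2,"roll": 0},
    {"jaw": 0,"x": 0,"y": 0,"z": 2.5,"roll": 0},
    {"jaw": 0,"x": 0,"y": 0,"z": 2.5,"roll": 0},
    {"jaw": 0,"x": 0,"y": 0,"z": 2.5,"roll": 0},
    {"jaw": 0,"x": 0,"y": 0,"z": 0,"roll": 0},
    {"jaw": 0,"x": 0,"y": 0,"z": 0,"roll": 0},
  ],
)

```text
t: 8.55
position: [0.4519, 0.1726, 0.1696]
tool_rot: [3.142, 0.001, -2.792]
force: [0.0, -0.4, -0.7]
width: -0.005
grip_force: 0.0
```

```bash
python3 - <<'E'
from h import *
f=eyes.grab_frame('side')
cv2.imwrite('pics/s5.png',cv2.resize(f['img'][150:420,180:460],None,fx=2,fy=2,interpolation=cv2.INTER_CUBIC))
E
```

```text
(no output)
```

View pics/s5.png

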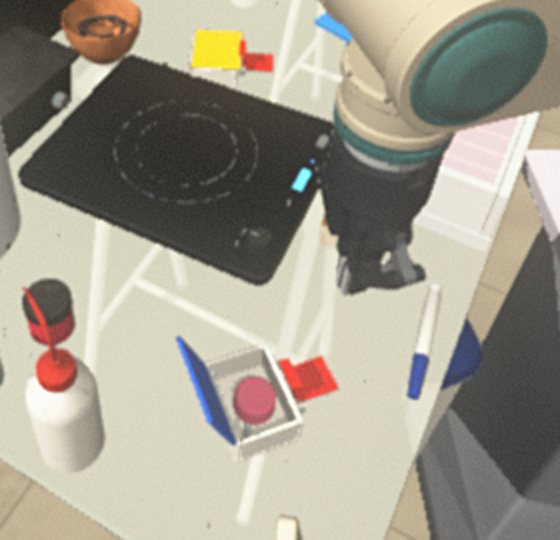

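The lid stands leaning back with its upper corner at crop (180,338), which is full-frame (270,319). The red block lies in place, the tab is at rest and the yellow case is shut. One check of the lid angle, then hand in if it is at the stop.

```bash
python3 - <<'E'
from h import *
f=eyes.grab_frame('side');C=np.array([.525,.1995,0]);a=.35
X=np.array([np.cos(a),np.sin(a),0]);Y=np.array([-X[1],X[0],0])
e={}
for t in(1.5,1.7,1.85,1.95):
    P=C+X*(.032-.068*np.cos(t))+[0,0,.04+.068*np.sin(t)]; e[t]=np.linalg.norm(proj(f,P-Y*.042)-[270,319]); print(t,proj(f,P-Y*.042).round(1),proj(f,P+Y*.042).round(1))
if min(e,key=e.get)>=1.85: print(workorder.hand_in())
E
```

```text
1.5 [285.5 311. ] [303.9 353.6]
1.7 [278.4 313.4] [296.2 356.4]
1.85 [273.1 315.7] [290.4 359. ]
1.95 [269.7 317.4] [286.7 360.9]
the job is handed in; nothing more can be done
None
```

The job is handed in. The blue lid sprang ajar and was pushed over to about its 1.95 rad stop, the tab is back at rest, the yellow case is still shut and the arm is clear; the hand-in returned no verdict.

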